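Break the stuck burner head loose and put it in the dish to soak

TASK

The little table stove on the range is due for cleaning. Swing its wire pan support right up and leave it standing open, then work the tight burner head off its tube by twisting it to and fro while you draw it upwards - pulled straight, the whole stove comes up with it, and the stove must stay standing where it is. Lower the head into the white dish and let go of it there, without disturbing the dish, the salt shaker or the spice jar.

Things in the scene. Friction and masses are not known exactly. Their poses are not given: they have to be found in the camera images.
- stove: White loose table stove on 4 rubber feet, 184 deep (x) x 172 wide (y), flat top 50 mm up; about 1.5 kg with its pan support. Origin under its centre, z up, front (black tap) to -x. On its centre a fixed upright tube, 26 mm across, from z 56 to 72 mm, carries the burner head. Stands on either side of the hob, the dish on the other.
- burner_head: Round metal burner head, dark cap, 38 mm high, 0.14 kg. Origin: centre of underside, z up. Grip the disc, 56 mm across, z 18 to 34; below it a skirt 42 mm across, bore 29 mm. Sits 16 mm over the tube, held by 3 spring balls (about 24 N, more than the stove weighs) until it is 12 mm up. Turns without stop; while turning (not at the reversals) it slides up easily, about 3 mm a radian.
- head_grip (a point): Point on the burner head's axis, 26 mm above its underside, half-way up the 56 mm disc: the height to grip it, fingers down either side. With the head home it is 82 mm above the hob, 32 mm above the stove's top. The dish's floor is 12 mm above the hob, so it is about 38 mm above the hob when the head stands in the dish.
- pan_support (a joint): Angle of the wire pan support, hinged along the stove's rear edge: 0 lying over the burner head (and barring the way to it), growing as its front swings up and back, stop at 1.4 rad. Past about 1.1 rad it tips gently back onto the stop and stays open; short of that it falls shut. About 1 N lifts it. Open, it stands 232 mm high above the hob.
- front_bar (a point): Middle of the pan support's straight front bar, a round 8 mm wire along the stove's y, 150 mm long, free on both sides, between two upright posts of the stove that it rests on; 104 mm above the hob when shut, 54 mm above the stove's top. Moves with the support on a 171 mm circle about the hinge.
- support_hinge (a point): Middle of the pan support's hinge line, which runs along the stove's y: fixed in the stove at x +82, z 57 mm, level.
- dish: White soup plate, loose, 170 mm across, rim 45 mm high, 0.36 kg. Origin under its centre, z up; inner floor flat, 100 mm across and 12 mm above the origin, the side then slopes out to the rim.
- salt_shaker: White salt shaker, loose, 44 mm across, 90 mm high, at the back of the hob. Leave alone.
- spice_jar: Spice jar with dark cap, loose, 44 mm across, 105 mm high, at the back of the hob. Leave alone.

How it is judged:
By the outcome, as a careful person would: the job done as asked, in the order asked, and still so for the second after the job is handed in, with the robot touching nothing.
It also fails if it takes over 72 s, if anything falls off the work surface, if the arm or the gripper's body presses on something with over 40 N, if the wrist force passes 120 N, or if a joint passes its speed limit or range.

ROBOT

A 6-joint arm with a two-finger parallel gripper is mounted at the origin on a cart in front of the work surface, level with it; the furniture and walls round the work are solid. World frame = base frame: x ahead of the robot, y to its left, z up, the work surface at z = 0. Lengths are in m, angles in rad, forces in N, time in s.
With the tool pointing down it reaches from about 0.375 to 0.9 m from the base axis. Payload 3.1 kg.
Tool frame: the origin (TCP) lies midway between the tips of the shut fingers; the grasp point (between the pads) lies 19 mm behind it; z points along the fingers, y is the line along which they close (so a half turn about z gives the same grasp; the last joint's range is limited). The gripper opens to 87 mm and grips with 3 to 60 N. Pads are 19 mm wide; open, the fingers measure 117 mm over their backs; the gripper's body (75 mm by 190 mm) begins 51 mm behind the grasp point.
Start: joints at [1.062, 0.527, 1.433, -0, 1.181, -0.178], TCP at [0.202, 0.591, 0.223] pointing down, gripper open.
Joint ranges: [-3.08, 3.08], [-0.75, 2.2], [0.22, 2.44], [-1.43, 4.57], [0, 2.65], [-2.85, 2.85]. Speed limits (rad/s): [2.79, 2.79, 3.14, 3.14, 3.14, 3.14].

INTERFACE

Orientations are given as a rotation vector (axis times angle).
In Python, from station import robot, viewer gives the robot as it stands (robot), with the cameras (viewer).
- The arm moves only by the shell command python3 drive.py 'ROWS' [OPENING] [FORCE]. ROWS is a JSON list of rows, 1 to 12 of them, each written [[dx, dy, dz], [rx, ry, rz]]: dx, dy, dz in units of 5 mm, then a rotation vector rx, ry, rz in units of 0.25 rad; each row is the pose to reach, as a shift and turn from the pose commanded when the command began, along the tool's axes at that moment; what a row does not reach only later rows make up. A row lasts 1/10 s, in which the tool goes at most 0.05 m and 0.15 rad, less where a joint would pass 70% of its speed; a pose out of reach is approached as far as the arm can. OPENING is the opening from 0.0 (shut) to 1.0 (fully open), set as the command begins (- or left out keeps the last). The fingers move at their own pace and stop on an object; FORCE is the grip in N (left out, the last holds). Time passes only in rows, so rows that do not move let the fingers close. It prints the time, the measured TCP pose, the force, the opening and the grip force at its end. Input that does not fit is refused with a message, and nothing moves.
- robot.sense(): the state, without advancing time (a new reading comes with each control period).
- viewer.capture(name): name is "side" or "top"; returns a dict with "color" (420x560x3 uint8, red, green, blue), "intrinsics" (3x3 intrinsics, pixels), "eye" and "rotation" of the camera in the world. Camera axes: x right, y up, looking along -z (the intrinsics and any distortion apply to the point x, -y, -z); pixel columns grow to the right and rows downward; lengths in m; the calibration is good to about 2 mm. A picture is of the moment at which its call begins. There is no depth.
- robot.hand_in(): hands the job in; it is judged then, once.
The state is a dict: "time_s": time; "joint_positions": joint angles; "qvel": joint speeds; "tau": joint torques, N m; "position": TCP position; "eef_rot": TCP orientation; "force": force on the tool from outside, world axes, zero at the start; "moment": the same for the moment, N m; "width": opening from 0.0 (shut) to 1.0 (fully open); "gripper_force": force on a finger pad.
Only numpy, scipy, OpenCV 4.12 (cv2) and the standard library are available. Lean on these libraries where they do the work, as an engineer would, in place of code of your own. Each camera call takes 0.05 s, during which the arm holds its last target. There are 200 camera calls.

## Working session

There is one attempt and no reset: what is moved stays moved. The work goes in short steps, Python scripts to look and compute and a shell command to move; the robot and the scene stay as the last step left them, time stands still between calls to the robot, and variables do not carry over. Pictures are saved under pics/ and viewed, at most 14 in all, crops included, and the job is handed in when it is done.

```bash
ls; mkdir -p pics
python3 - <<'E'
from station import robot, viewer
import cv2,numpy as np
s=robot.sense(); print({k:np.round(v,3).tolist() for k,v in s.items()})
for n in("side","top"):
    c=viewer.capture(n); cv2.imwrite(f"pics/{n}0.png",c["color"][:,:,::-1]); print(n,c["intrinsics"],c["eye"],c["rotation"],[k for k in c])
    np.savez(f"{n}0.npz",**c)
E
```

```text
drive.py
pics
station.py
{'time_s': 0.0, 'joint_positions': [1.063, 0.528, 1.434, -0.0, 1.181, -0.179], 'qvel': [0.0, 0.001, -0.001, 0.001, -0.0, -0.0], 'tau': [0.001, -44.003, -17.659, 0.063, 0.058, -0.0], 'position': [0.202, 0.591, 0.222], 'eef_rot': [-0.515, -3.098, 0.003], 'force': [-0.378, -0.128, -0.583], 'moment': [-0.046, -0.014, 0.062], 'gripper_force': 0.0, 'width': 1.002}
side [[539.20051758   0.         279.53836341]
 [  0.         539.20051758 207.15307217]
 [  0.           0.           1.        ]] [0.27274278 0.82271174 0.50437934] [ 0.3314558  -1.42196461 -2.37448266] ['color', 'intrinsics', 'eye', 'rotation']
top [[397.64156082   0.         277.02357723]
 [  0.         397.64156082 205.53765287]
 [  0.           0.           1.        ]] [0.43221773 0.10285477 0.94126922] [ 0.16481196 -0.14529786 -1.42456193] ['color', 'intrinsics', 'eye', 'rotation']
```

View pics/side0.png

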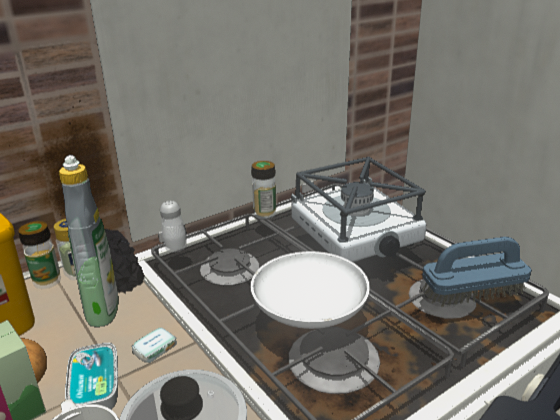

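View pics/top0.png

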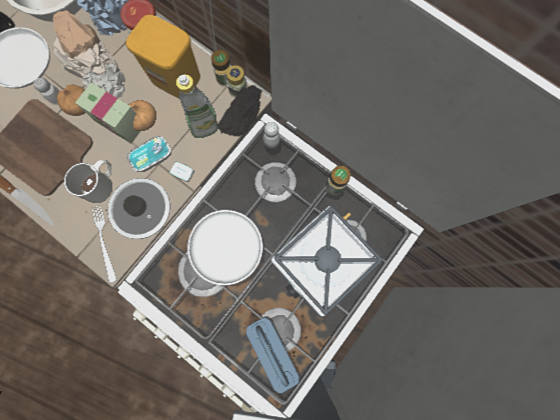

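```bash
cat > h.py <<'E'
import numpy as np,cv2
from scipy.spatial.transform import Rotation as R
def load(n): return dict(np.load(n+".npz"))
def proj(c,P):
    p=R.from_rotvec(c["rotation"]).inv().apply(np.atleast_2d(P)-c["eye"])*[1,-1,-1]
    q=p@c["intrinsics"].T; return q[:,:2]/q[:,2:]
def back(c,uv,z):
    uv=np.atleast_2d(uv); d=np.c_[uv,np.ones(len(uv))]@np.linalg.inv(c["intrinsics"]).T*[1,-1,-1]
    d=R.from_rotvec(c["rotation"]).apply(d); return c["eye"]+d*((z-c["eye"][2])/d[:,2])[:,None]
def crop(c,u0,v0,w,h,k,name):
    cv2.imwrite(name,cv2.resize(c["color"][v0:v0+h,u0:u0+w,::-1],None,fx=k,fy=k,interpolation=cv2.INTER_CUBIC))
E
python3 - <<'E'
from h import *
t,s=load("top0"),load("side0")
np.set_printoptions(precision=3,suppress=True)
print(back(t,[[327,260]],.1),back(t,[[225,247]],.045),back(t,[[271,128]],.09),back(t,[[340,174]],.105))
print(back(s,[[310,288]],.045))
print("stove corners (bar)",back(t,[[275,261],[331,207],[378,259],[329,312]],.1))
crop(t,255,190,140,140,4,"pics/tc.png"); crop(s,270,140,180,130,4,"pics/sc.png")
E
```

```text
[[0.502 0.005 0.1  ]] [[0.503 0.23  0.045]] [[0.781 0.165 0.09 ]] [[ 0.69  -0.001  0.105]]
[[0.498 0.243 0.045]]
stove corners (bar) [[ 0.484  0.113  0.1  ]
 [ 0.616  0.01   0.1  ]
 [ 0.519 -0.101  0.1  ]
 [ 0.397 -0.011  0.1  ]]
```

View pics/tc.png

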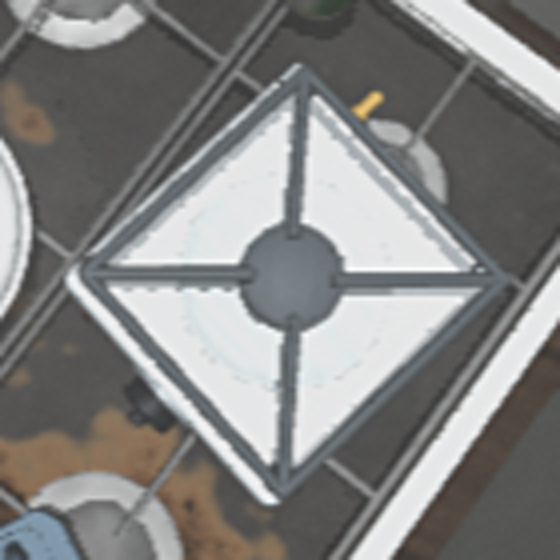

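View pics/sc.png

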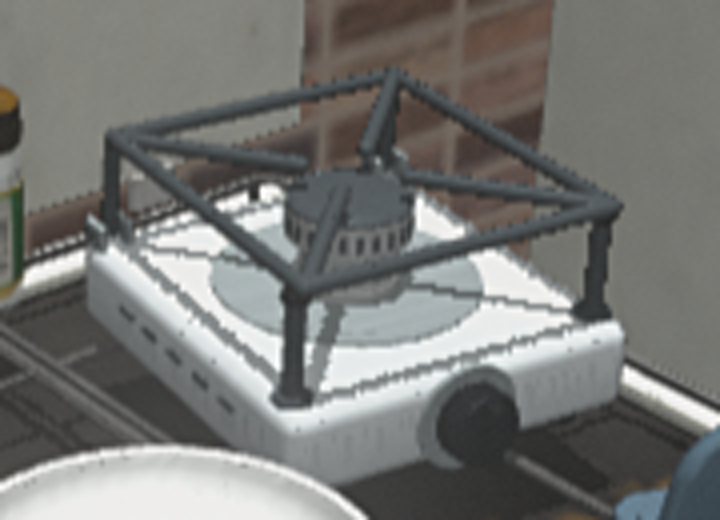

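Run:
```python
from h import *
from scipy.optimize import least_squares
t,s=load("top0"),load("side0")
np.set_printoptions(precision=4,suppress=True)
f=lambda a,o:(np.array(a)+.5)/4-.5+o
T=f([[90,270],[302,75],[500,282],[283,490],[292,277]],[255,190]); S=f([[295,290],[112,135],[395,75],[610,205],[348,198]],[270,140])
def M(p): 
    x,y,a,w=p; q=np.array([[-.082,w,.104],[.082,w,.104],[.082,-w,.104],[-.082,-w,.104],[0,0,.094]])
    return R.from_euler("z",a).apply(q)+[x,y,0]
for off in (0,1):
  g=lambda p:np.r_[proj(t,M(p))+(p[4:6] if off else 0)-T,proj(s,M(p))+(p[6:8] if off else 0)-S].ravel() 
  gg=lambda p:g(p) if not off else g(p)
  def fun(p):
    P=M(p[:4]); a=proj(t,P)-T; b=proj(s,P)-S
    if off: a=a+p[4:6]; b=b+p[6:8]
    return np.r_[np.r_[a,b].ravel(), p[4:]*.5]
  r=least_squares(fun,[.5,.0,-.65,.075]+[0]*(4*off)); print(r.x); print(fun(r.x)[:20].reshape(-1,2))
x,y,a,w=r.x[:4]
# segment dish: white blob
for n,c,seed in(("t",t,(225,247)),("s",s,(310,288))):
    m=(c["color"].min(2)>150).astype(np.uint8); k=cv2.connectedComponents(m)[1]; b=(k==k[seed[1],seed[0]]).astype(np.uint8)
    cn=max(cv2.findContours(b,0,1)[0],key=len); e=cv2.fitEllipse(cv2.convexHull(cn)); print(n,b.sum(),e,back(c,[e[0]],.045))
```

```text
[ 0.5052  0.004  -0.7057  0.0751]
[[-2.1629  0.2466]
 [ 2.0633 -1.8694]
 [ 1.6102 -0.8988]
 [-1.618   0.7994]
 [-0.1416 -0.245 ]
 [ 1.3391 -0.0782]
 [-0.6216 -0.0415]
 [-0.7142 -0.2097]
 [ 0.7339  1.365 ]
 [ 0.438  -1.5072]]
[ 0.5074  0.0029 -0.7049  0.0752 -0.5574  1.2934  0.7662  0.5288]
[[-2.0769  0.5958]
 [ 2.0658 -1.5159]
 [ 1.68   -0.5942]
 [-1.4594  1.0981]
 [-0.0702  0.093 ]
 [ 1.0071 -0.0979]
 [-0.7868  0.0924]
 [-0.9242 -0.0625]
 [ 0.3351  1.3744]
 [ 0.1773 -1.4385]]
t 4600 ((221.0172576904297, 252.72946166992188), (74.22795104980469, 92.41795349121094), 33.65024185180664) [[0.4889 0.2365 0.045 ]]
s 6669 ((306.59173583984375, 284.83319091796875), (72.47101593017578, 125.87043762207031), 95.91808319091797) [[0.5052 0.2381 0.045 ]]
```

Run:
```python
from h import *
from scipy.optimize import least_squares
t,s=load("top0"),load("side0")
np.set_printoptions(precision=4,suppress=True)
f=lambda a,o:(np.array(a)+.5)/4-.5+o
T=f([[90,270],[302,75],[500,282],[283,490],[292,277]],[255,190]); S=f([[295,290],[112,135],[395,75],[610,205],[348,198]],[270,140])
def M(p): 
    x,y,a,w,rx=p; q=np.array([[-.082,w,.104],[rx,w,.104],[rx,-w,.104],[-.082,-w,.104],[0,0,.094]])
    return R.from_euler("z",a).apply(q)+[x,y,0]
def fun(p):
    P=M(p[:5]); a=proj(t,P)-T+p[5:7]; b=proj(s,P)-S+p[7:9]
    return np.r_[np.r_[a,b].ravel(), p[5:]*.5]
r=least_squares(fun,[.5,.0,-.65,.075,.07]+[0]*4); print(r.x); print(fun(r.x)[:20].reshape(-1,2)); p=r.x
st=R.from_euler("z",p[2]); O=np.r_[p[0],p[1],0]
for n,q in dict(front_bar=[-.0824,0,.104],hinge=[.082,0,.057],head=[0,0,.082],openbar=[.082+.171*np.cos(np.pi-1.4-.279),0,.057+.171*np.sin(1.679)]).items(): print(n,st.apply(q)+O)
for n,c,k in (("top",t,3),("side",s,3)):
    im=c["color"][:,:,::-1].copy()
    g=lambda P,col,off=0:[cv2.circle(im,tuple(np.round(u*16).astype(int)),12,col,-1,cv2.LINE_AA,4) for u in proj(c,P)]
    th=np.linspace(0,6.28,40)
    g(np.c_[.503+.085*np.cos(th),.233+.085*np.sin(th),th*0+.045],(0,0,255))
    g(st.apply(np.c_[.028*np.cos(th),.028*np.sin(th),th*0+.09])+O,(0,255,0))
    b=np.array([[i,j,.05] for i in(-.092,.092) for j in np.linspace(-.086,.086,12)]+[[i,j,.05] for j in(-.086,.086) for i in np.linspace(-.092,.092,12)]+[[-.082,j,.104] for j in np.linspace(-.075,.075,8)]); g(st.apply(b)+O,(255,0,255))
    C=dict(c,color=im[:,:,::-1]); crop(C,*( (175,190,220,150) if n=="top" else (235,140,220,200)),3,f"pics/ov_{n}.png")
a,b=[cv2.imread(f"pics/ov_{n}.png") for n in("top","side")]
h=np.zeros((600,1320,3),np.uint8);h[:450,:660]=a;h[:,660:]=b; cv2.imwrite("pics/ov.png",cv2.resize(h,(800,364),interpolation=cv2.INTER_AREA))
```

```text
[ 0.5072  0.0035 -0.6992  0.0752  0.0758  0.5229  0.4865  0.0873 -0.0784]
[[-1.3039  0.157 ]
 [ 0.468  -0.4036]
 [ 0.3593  0.3625]
 [-0.3714  0.405 ]
 [ 0.7173 -0.6426]
 [ 0.7424 -0.4564]
 [-0.0258  1.0338]
 [-0.061   0.5476]
 [-0.2042  0.7791]
 [-0.4733 -1.8845]]
front_bar [0.4441 0.0565 0.104 ]
hinge [ 0.5699 -0.0493  0.057 ]
head [0.5072 0.0035 0.082 ]
openbar [ 0.584  -0.0612  0.227 ]
```

View pics/ov.png

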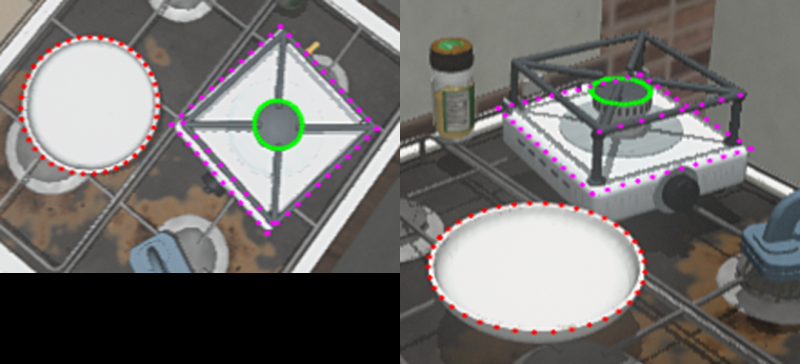

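The pictures show the stove centred at top px (327,260), with its tap toward the lower left. In the world frame that is (0.507, 0.003) with yaw -0.70. The dish is at top px (225,247), which is (0.503, 0.233). The model overlay fits both views.

```bash
cat >> h.py <<'E'
np.set_printoptions(precision=4,suppress=True)
O=np.array([.5072,.0035,0]); YAW=-.699; ST=R.from_euler("z",YAW); DISH=np.array([.503,.233,0])
def rel(s,P,yaw):  # shift+turn in tool axes to a tool-down pose with tool y at heading yaw
    A=R.from_rotvec(s["eef_rot"]); y=[np.cos(yaw),np.sin(yaw),0]; z=[0,0,-1]
    B=R.from_matrix(np.c_[np.cross(y,z),y,z]); return np.r_[A.inv().apply(np.array(P)-s["position"]),(A.inv()*B).as_rotvec()]
E
python3 - <<'E'
from h import *
from station import robot, viewer
s=robot.sense(); b=ST.apply([-.0824,0,0])+O
print(rel(s,b+[0,0,.17],YAW), rel(s,b+[0,0,.085],YAW))
t=load("top0"); print("hob right edge",back(t,[[420,232],[300,400],[390,288],[440,287],[365,395]],0))
E
```

```text
[-0.402  -0.427   0.0524 -0.0016  0.0017  1.9401] [-0.4021 -0.4268  0.1374 -0.0016  0.0017  1.9401]
hob right edge [[ 0.607  -0.2182  0.    ]
 [ 0.1982  0.0172  0.    ]
 [ 0.4664 -0.1583  0.    ]
 [ 0.485  -0.2731  0.    ]
 [ 0.2284 -0.1232  0.    ]]
```

The rows are not in the units I measure in: shifts go in units of 5 mm and turns go in units of 0.25 rad. I convert before sending: -0.427 m is -85.4, -0.402 m is -80.4, 1.94 rad is 7.76.

```bash
python3 drive.py '[[[-40, -42, 4], [0, 0, 3.88]], [[-40, -42, 4], [0, 0, 3.88]], [[-40, -42, 4], [0, 0, 3.88]], [[-40, -42, 4], [0, 0, 3.88]], [[-40, -42, 4], [0, 0, 3.88]], [[-40, -42, 4], [0, 0, 3.88]], [[-40, -42, 4], [0, 0, 3.88]], [[-80.4, -85.4, 10.4], [0, 0, 7.76]], [[-80.4, -85.4, 10.4], [0, 0, 7.76]], [[-80.4, -85.4, 10.4], [0, 0, 7.76]], [[-80.4, -85.4, 10.4], [0, 0, 7.76]], [[-80.4, -85.4, 10.4], [0, 0, 7.76]]]' 0.4 5
python3 - <<'E'
from h import *
from station import robot, viewer
s=robot.sense(); b=ST.apply([-.0824,0,0])+O
print(rel(s,b+[0,0,.17],YAW), rel(s,b+[0,0,.085],YAW),s["joint_positions"])
E
```

```text
time_s: 1.3
position: [0.4252, 0.0991, 0.1755]
eef_rot: [-2.69, -1.623, -0.0]
force: [0.3, 0.4, 0.4]
width: 0.402
gripper_force: 0.0
[-0.0288  0.0365  0.0055 -0.0001 -0.0001  0.2139] [-0.0288  0.0365  0.0905 -0.0001 -0.0001  0.2139] [-0.0283  0.3544  1.9394  0.0002  0.8478  0.4567]
```

```bash
python3 drive.py '[[[-5.8, 7.4, 1], [0, 0, 0.856]], [[-5.8, 7.4, 1], [0, 0, 0.856]], [[-5.8, 7.4, 1], [0, 0, 0.856]], [[-5.8, 7.4, 1], [0, 0, 0.856]]]'
python3 - <<'E'
from h import *
from station import robot, viewer
s=robot.sense(); b=ST.apply([-.0824,0,0])+O
print(rel(s,b+[0,0,.085],YAW),s["joint_positions"])
c=viewer.capture("side"); d=viewer.capture("top")
k=lambda c,u,v:cv2.resize(c["color"][v:v+100,u:u+130,::-1],None,fx=3,fy=3,interpolation=cv2.INTER_CUBIC)
cv2.imwrite("pics/b1.png",np.hstack([k(c,300,130),k(d,255,190)]))
E
```

```text
time_s: 1.7
position: [0.4436, 0.0583, 0.1704]
eef_rot: [-2.842, -1.337, 0.002]
force: [-0.1, 0.4, -0.4]
width: 0.398
gripper_force: 0.0
[-0.001   0.0017  0.0854 -0.0013  0.0007  0.0074] [-0.1201  0.3766  1.9189  0.0002  0.8476  0.5714]
```

View pics/b1.png

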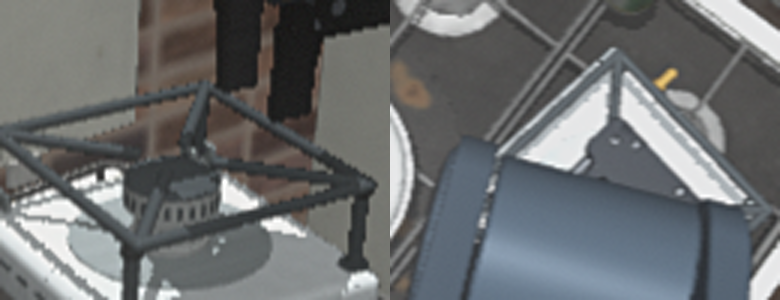

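The fingers straddle the bar's line: they are at crop px (237,85) and (292,115), with the middle of the bar at about (250,215). I'll descend and grip it.

To row units: 0.085 m is 17, 0.075 m is 15.

```bash
python3 drive.py '[[[0, 0.4, 8], [0, 0, 0]], [[0, 0.4, 12], [0, 0, 0]], [[0, 0.4, 15], [0, 0, 0]], [[0, 0.4, 17], [0, 0, 0]], [[0, 0.4, 17], [0, 0, 0]]]'; python3 drive.py '[[[0, 0, 0], [0, 0, 0]], [[0, 0, 0], [0, 0, 0]], [[0, 0, 0], [0, 0, 0]], [[0, 0, 0], [0, 0, 0]]]' 0 5
python3 - <<'E'
from h import *
for f in np.arange(.1,1.31,.1): a=np.pi-.2784-f; print(round(f,1),np.round([.171*np.cos(a)+.1644,-(.171*np.sin(a)-.047)],3))
E
```

```text
time_s: 2.3
position: [0.4449, 0.0577, 0.0849]
eef_rot: [-2.841, -1.337, 0.003]
force: [0.1, 0.3, 0.2]
width: 0.402
gripper_force: 0.0
time_s: 2.7
position: [0.4451, 0.0574, 0.0862]
eef_rot: [-2.843, -1.332, 0.001]
force: [-2.4, 10.0, 3.8]
width: 0.122
gripper_force: 4.2
0.1 [ 0.005 -0.016]
0.2 [ 0.013 -0.032]
0.3 [ 0.021 -0.046]
0.4 [ 0.031 -0.06 ]
0.5 [ 0.043 -0.073]
0.6 [ 0.055 -0.085]
0.7 [ 0.069 -0.095]
0.8 [ 0.084 -0.104]
0.9 [ 0.099 -0.111]
1.0 [ 0.115 -0.117]
1.1 [ 0.132 -0.121]
1.2 [ 0.149 -0.123]
1.3 [ 0.166 -0.124]
```

```bash
python3 drive.py '[[[0, 0, 0], [0, 0, 0]], [[0, 0, 0], [0, 0, 0]]]'
python3 - <<'E'
from h import *
from station import robot, viewer
s=robot.sense(); print(ST.inv().apply(s["position"]-O),ST.inv().apply(s["force"]),s["moment"],s["width"]*87)
d=viewer.capture("side"); cv2.imwrite("pics/b2.png",cv2.resize(d["color"][110:260,280:450,::-1],None,fx=3,fy=3))
E
```

```text
time_s: 2.9
position: [0.4437, 0.0583, 0.086]
eef_rot: [-2.841, -1.331, 0.004]
force: [-2.4, 6.0, 4.9]
width: 0.088
gripper_force: 5.0
[-0.0838  0.0011  0.086 ] [-5.6961  3.0068  4.9259] [ 0.9894  0.4847 -0.0087] 7.661922434224532
```

View pics/b2.png

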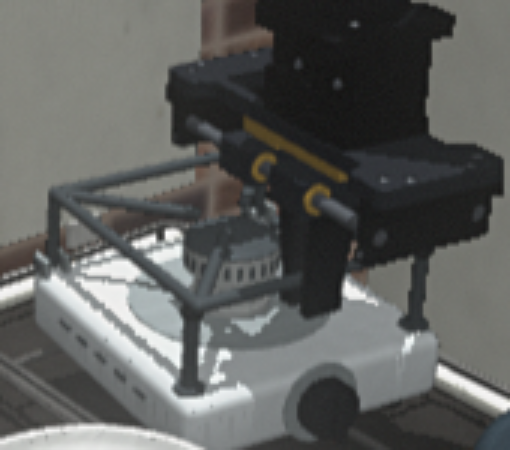

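Gripped: the fingers are closed on the middle of the bar at crop px (315,290), and the width is 7.7 mm for an 8 mm wire. Next I'll swing it up along its arc.

```bash
python3 drive.py '[[[0, -0.2, 0], [0, 0, 0]], [[0, 0.2, -1.6], [0, 0, 0]], [[0, 0.8, -3.2], [0, 0, 0]], [[0, 2.2, -6.4], [0, 0, 0]], [[0, 4, -9.2], [0, 0, 0]], [[0, 6, -12], [0, 0, 0]]]'
python3 - <<'E'
from h import *
from station import robot, viewer
s=robot.sense(); p=ST.inv().apply(s["position"]-O); print(p,ST.inv().apply(s["force"]),s["moment"],s["width"]*87, "circle r",np.hypot(p[0]-.082,p[2]+.019-.057))
E
```

```text
time_s: 3.55
position: [0.4672, 0.0386, 0.1469]
eef_rot: [-2.841, -1.332, 0.004]
force: [-1.7, 4.6, 1.9]
width: 0.092
gripper_force: 5.0
[-0.0532  0.0012  0.1469] [-4.2818  2.3879  1.8706] [ 0.7164  0.5084 -0.0485] 8.04168407506292 circle r 0.17362298897736483
```

To row units: 0.122 m is 24.4, 0.118 m is 23.6.

```bash
python3 drive.py '[[[0, 2.4, -2.6], [0, 0, 0]], [[0, 4.8, -5], [0, 0, 0]], [[0, 7.6, -7], [0, 0, 0]], [[0, 10.6, -8.8], [0, 0, 0]], [[0, 13.6, -10.2], [0, 0, 0]], [[0, 16.8, -11.4], [0, 0, 0]], [[0, 20.2, -12.2], [0, 0, 0]], [[0, 23.6, -12.6], [0, 0, 0]], [[0, 24.4, -12.6], [0, 0, 0]]]'
python3 - <<'E'
from h import *
from station import robot, viewer
s=robot.sense(); p=ST.inv().apply(s["position"]-O); print(p,ST.inv().apply(s["force"]),s["moment"],s["width"]*87, "circle r",np.hypot(p[0]-.082,p[2]+.019-.057),"phi",np.pi-.2784-np.arctan2(p[2]+.019-.057,p[0]-.082))
d=viewer.capture("side"); cv2.imwrite("pics/b3.png",cv2.resize(d["color"][50:260,270:470,::-1],None,fx=2,fy=2))
E
```

```text
time_s: 4.45
position: [0.5652, -0.0428, 0.2105]
eef_rot: [2.84, 1.331, 0.004]
force: [-0.8, -0.9, 7.0]
width: 0.09
gripper_force: 5.0
[0.0742 0.0019 0.2105] [-0.0754 -1.2287  7.0113] [-0.236   0.243   0.0229] 7.8285366427739085 circle r 0.1726790784173244 phi 1.2473924848364928
```

View pics/b3.png

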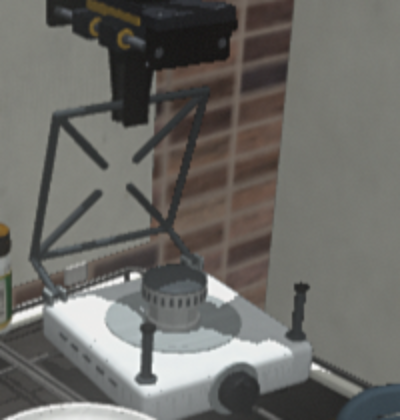

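The support is up at about 1.25 rad, with the bar still in the fingers at crop px (130,105). I'll let go and rise.

To row units: -0.07 m is -14, -0.05 m is -10.

```bash
python3 drive.py '[[[0, 0, 0], [0, 0, 0]], [[0, 0, 0], [0, 0, 0]], [[0, 0, 0], [0, 0, 0]], [[0, 0, -4], [0, 0, 0]], [[0, 0, -10], [0, 0, 0]], [[0, 0, -14], [0, 0, 0]], [[0, 0, -14], [0, 0, 0]]]' 0.4
python3 - <<'E'
from h import *
from station import robot, viewer
s=robot.sense(); p=ST.inv().apply(s["position"]-O); print(p,s["force"],s["joint_positions"])
P=O+[0,0,.18]; print(rel(s,P,YAW+np.pi/2),rel(s,P,YAW-np.pi/2))
E
```

```text
time_s: 5.2
position: [0.5644, -0.0404, 0.2816]
eef_rot: [2.84, 1.334, 0.008]
force: [0.4, -1.1, -0.0]
width: 0.398
gripper_force: 0.0
[0.072  0.0033 0.2816] [ 0.3794 -1.1213 -0.0454] [-0.2688  0.3801  1.5157  0.      1.2394  0.4235]
[-0.003  -0.0726  0.1012  0.0067  0.0024 -1.5642] [-0.003  -0.0726  0.1012  0.0024 -0.0067  1.5774]
```

To row units: -0.072 m is -14.4, -0.003 m is -0.6, -1.56 rad is -6.24.

```bash
python3 drive.py '[[[-0.6, -14.4, 0], [0, 0, -1.2]], [[-0.6, -14.4, 0], [0, 0, -2.4]], [[-0.6, -14.4, 0], [0, 0, -2.4]], [[-0.6, -14.4, 0], [0, 0, -2.4]], [[-0.6, -14.4, 0], [0, 0, -4.8]], [[-0.6, -14.4, 0], [0, 0, -4.8]], [[-0.6, -14.4, 0], [0, 0, -4.8]], [[-0.6, -14.4, 0], [0, 0, -6.24]], [[-0.6, -14.4, 0], [0, 0, -6.24]], [[-0.6, -14.4, 0], [0, 0, -6.24]], [[-0.6, -14.4, 0], [0, 0, -6.24]], [[-0.6, -14.4, 0], [0, 0, -6.24]]]' 0.9
python3 - <<'E'
from h import *
from station import robot, viewer
s=robot.sense(); print(s["joint_positions"],s["width"])
print(rel(s,O+[0,0,.063],YAW+np.pi/2))
d=viewer.capture("side"); np.savez("side3.npz",**d); cv2.imwrite("pics/b4.png",cv2.resize(d["color"][50:260,270:470,::-1],None,fx=2.5,fy=2.5))
E
```

```text
time_s: 6.4
position: [0.5044, 0.0038, 0.2774]
eef_rot: [-1.082, -2.947, 0.001]
force: [-0.0, -0.4, 0.9]
width: 0.897
gripper_force: 0.0
[-0.2144  0.2989  1.6583 -0.      1.1872 -1.0814] 0.8973062000214846
[-0.0028  0.0019  0.2144 -0.0013 -0.0025 -0.0047]
```

View pics/b4.png

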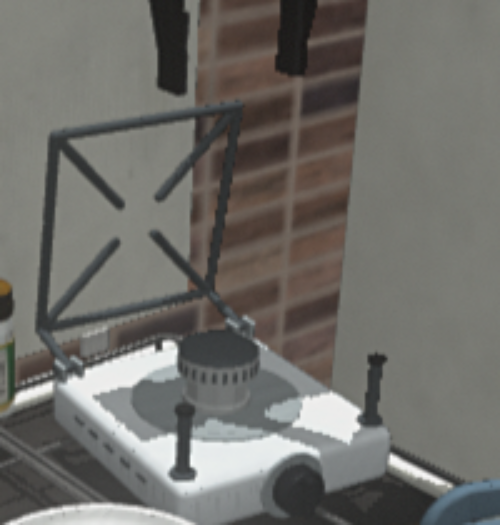

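The support stands open against its stop. The head is uncovered, its cap at crop px (218,350), so the stove has not moved. I'll descend over the head and grip lightly first.

```bash
python3 drive.py '[[[-0.6, 0.4, 10], [0, 0, 0]], [[-0.6, 0.4, 20], [0, 0, 0]], [[-0.6, 0.4, 28], [0, 0, 0]], [[-0.6, 0.4, 33], [0, 0, 0]], [[-0.6, 0.4, 37], [0, 0, 0]], [[-0.6, 0.4, 40], [0, 0, 0]], [[-0.6, 0.4, 42], [0, 0, 0]], [[-0.6, 0.4, 42.8], [0, 0, 0]], [[-0.6, 0.4, 42.8], [0, 0, 0]]]'; python3 drive.py '[[[0, 0, 0], [0, 0, 0]], [[0, 0, 0], [0, 0, 0]], [[0, 0, 0], [0, 0, 0]], [[0, 0, 0], [0, 0, 0]], [[0, 0, 0], [0, 0, 0]]]' 0.5 4
python3 - <<'E'
from h import *
from station import robot, viewer
s=robot.sense(); A=R.from_rotvec(s["eef_rot"]); print(s["width"]*87,"F tool",A.inv().apply(s["force"]),s["moment"],rel(s,O+[0,0,.063],YAW+np.pi/2))
E
```

```text
time_s: 7.35
position: [0.5089, 0.0031, 0.0644]
eef_rot: [-1.083, -2.948, 0.0]
force: [-0.4, 1.2, -0.1]
width: 0.904
gripper_force: 0.0
time_s: 7.85
position: [0.508, 0.0015, 0.0653]
eef_rot: [-1.079, -2.949, 0.005]
force: [-5.1, -8.0, 2.7]
width: 0.662
gripper_force: 4.0
57.56554285430843 F tool [-1.3016 -9.4047 -2.6338] [-1.302   0.6873  0.1019] [ 0.0019  0.001   0.0023 -0.0035  0.0001 -0.0021]
```

```bash
python3 drive.py '[[[0, -0.2, 0.2], [0, 0, 0]], [[0, -0.4, 0.2], [0, 0, 0]], [[0, -0.4, 0.2], [0, 0, 0]], [[0, -0.4, 0.2], [0, 0, 0]]]'
python3 - <<'E'
from h import *
from station import robot, viewer
s=robot.sense(); A=R.from_rotvec(s["eef_rot"]); print(s["width"]*87,"F tool",A.inv().apply(s["force"]),s["moment"],rel(s,O+[0,0,.063],YAW+np.pi/2))
E
```

```text
time_s: 8.25
position: [0.5074, 0.0008, 0.0643]
eef_rot: [-1.081, -2.949, 0.002]
force: [-2.4, -4.1, 6.2]
width: 0.643
gripper_force: 4.0
55.906356788746415 F tool [-0.8285 -4.7085 -6.216 ] [-0.8606  0.6071  0.0525] [ 0.0019  0.0019  0.0013 -0.0013  0.0002 -0.0038]
```

```bash
python3 drive.py '[[[0, -0.4, -0.2], [0, 0, 0]], [[0, -0.4, -0.2], [0, 0, 0]], [[0, -0.4, -0.2], [0, 0, 0]]]'; python3 drive.py '[[[0, 0, 0], [0, 0, 0]], [[0, 0, 0], [0, 0, 0]], [[0, 0, 0], [0, 0, 0]]]' 0.5 45
python3 - <<'E'
from h import *
from station import robot, viewer
s=robot.sense(); A=R.from_rotvec(s["eef_rot"]); print(s["width"]*87,"F tool",A.inv().apply(s["force"]),s["moment"],rel(s,O+[0,0,.063],YAW+np.pi/2),s["joint_positions"][5])
E
```

```text
time_s: 8.55
position: [0.5069, 0.0002, 0.0648]
eef_rot: [1.083, 2.948, 0.001]
force: [0.7, 0.9, 0.9]
width: 0.64
gripper_force: 4.0
time_s: 8.85
position: [0.5069, 0.0001, 0.0649]
eef_rot: [1.083, 2.948, 0.001]
force: [-0.2, 2.8, 2.3]
width: 0.63
gripper_force: 45.0
54.792761400822464 F tool [ 1.9406  2.0147 -2.319 ] [ 0.417  -0.155  -0.0591] [ 0.002   0.0027  0.0019  0.0008  0.0005 -0.005 ] -1.0880206045533247
```

To row units: -0.0002 m is -0.04, -0.001 m is -0.2, 0.5 rad is 2.

```bash
python3 drive.py '[[[0, 0, 0], [0, 0, 0.4]], [[0, 0, -0.04], [0, 0, 0.8]], [[0, 0, -0.1], [0, 0, 1.2]], [[0, 0, -0.14], [0, 0, 1.6]], [[0, 0, -0.2], [0, 0, 2]]]'
python3 - <<'E'
from h import *
from station import robot, viewer
s=robot.sense(); A=R.from_rotvec(s["eef_rot"]); print(s["width"]*87,"F tool",A.inv().apply(s["force"]),s["moment"],rel(s,O+[0,0,.063],YAW+np.pi/2),s["joint_positions"][5])
E
```

```text
time_s: 9.35
position: [0.506, -0.0006, 0.0651]
eef_rot: [-1.78, -2.588, 0.003]
force: [-1.6, -2.8, -2.8]
width: 0.631
gripper_force: 45.0
54.88634358896404 F tool [-2.0329 -2.4513  2.7803] [-0.598   0.2432  0.1888] [ 0.0034  0.0026  0.0021 -0.0021  0.0002 -0.5061] -0.5848075203258268
```

To row units: -0.0026 m is -0.52, -0.0024 m is -0.48, -1 rad is -4.

```bash
python3 drive.py '[[[0, 0, 0], [0, 0, -0.4]], [[0, 0, -0.06], [0, 0, -0.8]], [[0, 0, -0.12], [0, 0, -1.2]], [[0, 0, -0.18], [0, 0, -1.6]], [[0, 0, -0.24], [0, 0, -2]], [[0, 0, -0.3], [0, 0, -2.4]], [[0, 0, -0.36], [0, 0, -2.8]], [[0, 0, -0.42], [0, 0, -3.2]], [[0, 0, -0.48], [0, 0, -3.6]], [[0, 0, -0.52], [0, 0, -4]]]'
python3 - <<'E'
from h import *
from station import robot, viewer
s=robot.sense(); A=R.from_rotvec(s["eef_rot"]); print(s["width"]*87,"F tool",A.inv().apply(s["force"]),s["moment"],rel(s,O+[0,0,.063],YAW+np.pi/2),s["joint_positions"][5])
E
```

```text
time_s: 10.35
position: [0.5076, 0.0013, 0.0679]
eef_rot: [0.318, 3.124, 0.004]
force: [3.9, 6.6, -3.1]
width: 0.634
gripper_force: 45.0
55.13491286367454 F tool [-2.5248  7.2491  3.1536] [ 1.3265 -0.6494 -0.2182] [0.0008 0.0021 0.0049 0.0032 0.0007 0.4962] -1.5914126921382108
```

To row units: -0.0026 m is -0.52, -0.0024 m is -0.48, 1 rad is 4.

```bash
python3 drive.py '[[[0, 0, 0], [0, 0, 0.4]], [[0, 0, -0.06], [0, 0, 0.8]], [[0, 0, -0.12], [0, 0, 1.2]], [[0, 0, -0.18], [0, 0, 1.6]], [[0, 0, -0.24], [0, 0, 2]], [[0, 0, -0.3], [0, 0, 2.4]], [[0, 0, -0.36], [0, 0, 2.8]], [[0, 0, -0.42], [0, 0, 3.2]], [[0, 0, -0.48], [0, 0, 3.6]], [[0, 0, -0.52], [0, 0, 4]]]'
python3 drive.py '[[[0, 0, 0], [0, 0, -0.4]], [[0, 0, -0.06], [0, 0, -0.8]], [[0, 0, -0.12], [0, 0, -1.2]], [[0, 0, -0.18], [0, 0, -1.6]], [[0, 0, -0.24], [0, 0, -2]], [[0, 0, -0.3], [0, 0, -2.4]], [[0, 0, -0.36], [0, 0, -2.8]], [[0, 0, -0.42], [0, 0, -3.2]], [[0, 0, -0.48], [0, 0, -3.6]], [[0, 0, -0.52], [0, 0, -4]]]'
python3 - <<'E'
from h import *
from station import robot, viewer
s=robot.sense(); A=R.from_rotvec(s["eef_rot"]); print(s["width"]*87,"F tool",A.inv().apply(s["force"]),s["moment"],rel(s,O+[0,0,.063],YAW+np.pi/2),s["joint_positions"][5])
d=viewer.capture("side"); np.savez("side4.npz",**d); cv2.imwrite("pics/b5.png",cv2.resize(d["color"][50:260,270:470,::-1],None,fx=2.8,fy=2.8))
E
```

```text
time_s: 11.35
position: [0.5059, -0.0007, 0.0702]
eef_rot: [-1.78, -2.588, 0.004]
force: [-0.4, -3.2, -3.5]
width: 0.633
gripper_force: 45.0
time_s: 12.35
position: [0.5075, 0.0013, 0.0731]
eef_rot: [0.318, 3.124, 0.004]
force: [3.6, 6.2, -3.1]
width: 0.63
gripper_force: 45.0
54.84663127018575 F tool [-2.2594  6.7982  3.0943] [ 1.2339 -0.7339 -0.2926] [0.0007 0.002  0.0101 0.0032 0.0006 0.4961] -1.5913799864616405
```

View pics/b5.png

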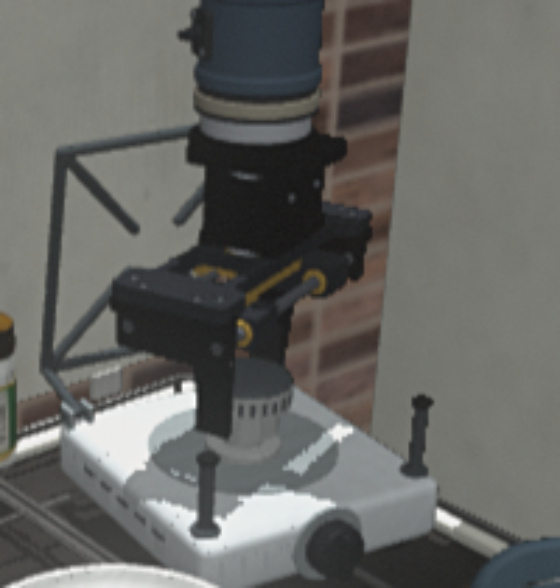

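The stove is still down: its front post top is at px (344,213), as before. The head has come up about 8 mm, with its skirt showing at crop px (250,435). I'll carry on twisting.

To row units: -0.0026 m is -0.52, -0.0024 m is -0.48, 1 rad is 4.

```bash
python3 drive.py '[[[0, 0, 0], [0, 0, 0.4]], [[0, 0, -0.06], [0, 0, 0.8]], [[0, 0, -0.12], [0, 0, 1.2]], [[0, 0, -0.18], [0, 0, 1.6]], [[0, 0, -0.24], [0, 0, 2]], [[0, 0, -0.3], [0, 0, 2.4]], [[0, 0, -0.36], [0, 0, 2.8]], [[0, 0, -0.42], [0, 0, 3.2]], [[0, 0, -0.48], [0, 0, 3.6]], [[0, 0, -0.52], [0, 0, 4]]]'
python3 drive.py '[[[0, 0, 0], [0, 0, -0.4]], [[0, 0, -0.06], [0, 0, -0.8]], [[0, 0, -0.12], [0, 0, -1.2]], [[0, 0, -0.18], [0, 0, -1.6]], [[0, 0, -0.24], [0, 0, -2]], [[0, 0, -0.3], [0, 0, -2.4]], [[0, 0, -0.36], [0, 0, -2.8]], [[0, 0, -0.42], [0, 0, -3.2]], [[0, 0, -0.48], [0, 0, -3.6]], [[0, 0, -0.52], [0, 0, -4]]]'
python3 drive.py '[[[0, 0, 0], [0, 0, 0.4]], [[0, 0, -0.06], [0, 0, 0.8]], [[0, 0, -0.12], [0, 0, 1.2]], [[0, 0, -0.18], [0, 0, 1.6]], [[0, 0, -0.24], [0, 0, 2]], [[0, 0, -0.3], [0, 0, 2.4]], [[0, 0, -0.36], [0, 0, 2.8]], [[0, 0, -0.42], [0, 0, 3.2]], [[0, 0, -0.48], [0, 0, 3.6]], [[0, 0, -0.52], [0, 0, 4]]]'
python3 - <<'E'
from h import *
from station import robot, viewer
s=robot.sense(); A=R.from_rotvec(s["eef_rot"]); print(s["width"]*87,"F tool",A.inv().apply(s["force"]),s["moment"],rel(s,O+[0,0,.063],YAW+np.pi/2),s["joint_positions"][5])
E
```

```text
time_s: 13.4
position: [0.5058, -0.0006, 0.076]
eef_rot: [-1.782, -2.586, 0.003]
force: [-1.0, -2.8, 0.7]
width: 0.628
gripper_force: 45.0
time_s: 14.4
position: [0.5073, 0.0001, 0.0784]
eef_rot: [0.314, 3.124, 0.001]
force: [2.3, 2.8, -2.2]
width: 0.634
gripper_force: 45.0
time_s: 15.4
position: [0.5058, -0.0002, 0.0808]
eef_rot: [-1.783, -2.585, 0.002]
force: [0.3, 0.1, -1.6]
width: 0.633
gripper_force: 45.0
55.10618990896872 F tool [-0.0026  0.3578  1.6398] [-0.0718  0.0236  0.0218] [ 0.0029  0.0027  0.0178 -0.0016 -0.0009 -0.5085] -0.5839149724572823
```

```bash
python3 drive.py '[[[0, 0, -0.4], [0, 0, -0.4]], [[0, 0, -1], [0, 0, -0.8]], [[0, 0, -2], [0, 0, -0.8]], [[0, 0, -4], [0, 0, -0.8]], [[0, 0, -8], [0, 0, -0.8]], [[0, 0, -13], [0, 0, -0.8]], [[0, 0, -17], [0, 0, -0.8]], [[0, 0, -18], [0, 0, -0.8]], [[0, 0, -18], [0, 0, -0.8]]]'
python3 - <<'E'
from h import *
from station import robot, viewer
s=robot.sense(); A=R.from_rotvec(s["eef_rot"]); y=A.apply([0,1,0]); h=np.arctan2(y[1],y[0]); print(h,s["width"]*87,s["force"],rel(s,DISH+[0,0,.1],h),rel(s,DISH+[0,0,.0195],h))
d=viewer.capture("side"); np.savez("side5.npz",**d); cv2.imwrite("pics/b6.png",cv2.resize(d["color"][50:340,230:450,::-1],None,fx=2,fy=2))
E
```

```text
time_s: 16.3
position: [0.5069, -0.0002, 0.1722]
eef_rot: [1.511, 2.752, 0.001]
force: [-0.2, -0.9, -1.3]
width: 0.632
gripper_force: 45.0
0.5662692923253343 54.94742577724328 [-0.1682 -0.8877 -1.318 ] [ 0.199   0.1217  0.0721  0.0014  0.0016 -0.    ] [ 0.1991  0.1216  0.1526  0.0014  0.0016 -0.    ]
```

View pics/b6.png

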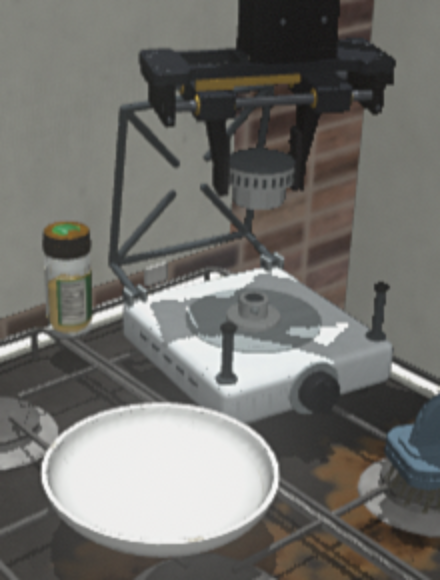

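The head is off and hanging in the fingers at crop px (262,180). The tube on the stove is bare and the support is still open. Next I'll carry it over the dish.

```bash
python3 drive.py '[[[6, 3.6, 0], [0, 0, 0]], [[14, 8.6, 0], [0, 0, 0]], [[22, 13.4, 0], [0, 0, 0]], [[30, 18.4, 0], [0, 0, 0]], [[37, 22.6, 0], [0, 0, 0]], [[39.8, 24.4, 4], [0, 0, 0]], [[39.8, 24.4, 10], [0, 0, 0]], [[39.8, 24.4, 16], [0, 0, 0]], [[39.8, 24.4, 21], [0, 0, 0]], [[39.8, 24.4, 25], [0, 0, 0]], [[39.8, 24.4, 27], [0, 0, 0]], [[39.8, 24.4, 28], [0, 0, 0]]]'
python3 drive.py '[[[0, 0, 0.6], [0, 0, 0]], [[0, 0, 1.2], [0, 0, 0]], [[0, 0, 1.6], [0, 0, 0]], [[0, 0, 1.6], [0, 0, 0]]]'
python3 - <<'E'
from h import *
from station import robot, viewer
s=robot.sense(); print(DISH-s["position"],s["force"])
E
```

```text
time_s: 17.55
position: [0.5013, 0.233, 0.0294]
eef_rot: [-1.511, -2.752, 0.004]
force: [-0.1, 0.4, -1.4]
width: 0.633
gripper_force: 45.0
time_s: 17.95
position: [0.5029, 0.2334, 0.0238]
eef_rot: [1.511, 2.754, 0.001]
force: [0.2, -0.1, -1.7]
width: 0.632
gripper_force: 45.0
[ 0.0001 -0.0004 -0.0238] [ 0.2061 -0.1255 -1.6773]
```

To row units: 0.002 m is 0.4, 0.001 m is 0.2.

```bash
python3 drive.py '[[[0, 0, 0.2], [0, 0, 0]], [[0, 0, 0.4], [0, 0, 0]], [[0, 0, 0.4], [0, 0, 0]]]'; python3 drive.py '[[[0, 0, 0.2], [0, 0, 0]], [[0, 0, 0.2], [0, 0, 0]]]'
```

```text
time_s: 18.25
position: [0.5026, 0.2333, 0.0214]
eef_rot: [1.511, 2.754, 0.0]
force: [1.2, 0.5, -3.4]
width: 0.626
gripper_force: 45.0
time_s: 18.45
position: [0.5027, 0.2334, 0.0208]
eef_rot: [1.511, 2.754, 0.0]
force: [0.1, -0.5, 2.4]
width: 0.633
gripper_force: 45.0
```

The head now rests on the dish floor: the force has gone from -1.5 to +2.4 N. I'll open slightly so the fingers clear the sides, then rise.

The rows are not in the units I measure in: shifts go in units of 5 mm and turns go in units of 0.25 rad. I convert before sending: -0.2 m is -40, -0.17 m is -34.

```bash
python3 drive.py '[[[0, 0, 0], [0, 0, 0]], [[0, 0, 0], [0, 0, 0]], [[0, 0, 0], [0, 0, 0]], [[0, 0, 0], [0, 0, 0]]]' 0.76 10; python3 drive.py '[[[0, 0, -2], [0, 0, 0]], [[0, 0, -5], [0, 0, 0]], [[0, 0, -10], [0, 0, 0]], [[0, 0, -18], [0, 0, 0]], [[0, 0, -26], [0, 0, 0]], [[-8, 0, -34], [0, 0, 0]], [[-16, 0, -40], [0, 0, 0]], [[-16, 0, -40], [0, 0, 0]]]'
python3 drive.py '[[[-10, 0, 0], [0, 0, 0]], [[-20, 0, 0], [0, 0, 0]], [[-20, 0, 0], [0, 0, 0]]]'
python3 - <<'E'
from h import *
from station import robot, viewer
print(robot.sense()["position"])
a=viewer.capture("side")["color"][:,:,::-1]; b=viewer.capture("top")["color"][:,:,::-1]
cv2.imwrite("pics/end.png",np.hstack([cv2.resize(a[100:360,210:470],(400,400)),cv2.resize(b[100:340,160:400],(400,400))]))
E
```

```text
time_s: 18.85
position: [0.5026, 0.2333, 0.0202]
eef_rot: [-1.511, -2.754, 0.0]
force: [-1.0, -0.2, 1.1]
width: 0.755
gripper_force: 0.0
time_s: 19.65
position: [0.551, 0.1632, 0.2259]
eef_rot: [1.51, 2.742, 0.009]
force: [0.0, 1.3, -0.0]
width: 0.761
gripper_force: 0.0
time_s: 19.95
position: [0.6026, 0.0766, 0.2205]
eef_rot: [1.517, 2.746, -0.0]
force: [0.3, -0.3, 0.1]
width: 0.764
gripper_force: 0.0
[0.6026 0.0766 0.2205]
```

View pics/end.png

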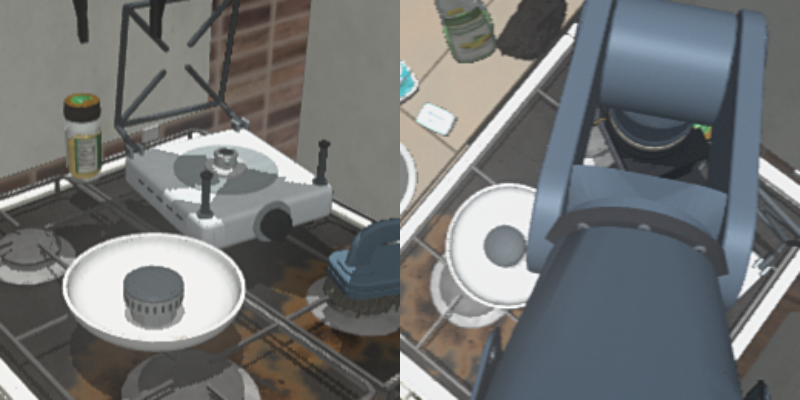

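The head stands upright in the dish at side crop px (153,290), the stove is in place with its support open, and the jar stands. The arm touches nothing.

To row units: -0.02 m is -4.

```bash
python3 drive.py '[[[0, 0, -4], [0, 0, 0]], [[0, 0, -4], [0, 0, 0]], [[0, 0, -4], [0, 0, 0]]]' && python3 -c "
from station import robot, viewer
print(robot.hand_in())"
```

```text
time_s: 20.35
position: [0.5983, 0.0829, 0.2403]
eef_rot: [-1.509, -2.755, -0.0]
force: [-0.5, 0.5, -0.5]
width: 0.758
gripper_force: 0.0
the job is handed in; nothing more can be done
None
```

I handed the job in at about 20 s: the pan support stands open, the burner head was twisted off and left standing in the dish, and the stove, dish and spice jar looked undisturbed in the last pictures (the salt shaker was out of view, but the arm never went near it).

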